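# Fill the carton's empty cells and hang out the full marker

## Robot

A 6-joint arm with a two-finger parallel gripper is mounted at the origin on the work surface. World frame = base frame: x ahead of the robot, y to its left, z up, the work surface at z = 0. Lengths are in mm, angles in rad, forces in N, time in s.
With the tool pointing down it reaches from about 275 to 750 mm from the base axis. Payload 10.2 kg.
Tool frame: the origin (TCP) lies between the finger pads; the fingertips stand 25 mm ahead of it and the grasp point (between the pads) lies 6 mm ahead of it; z points along the fingers, y is the line along which they close (so a half turn about z gives the same grasp; the last joint's range is limited). The gripper opens to 85 mm and grips with 20 to 120 N. Pads are 22 mm wide; open, the fingers measure 114 mm over their backs; the gripper's body (76 mm by 85 mm) begins 54 mm behind the grasp point. The pads swing forward as they close: fully open they stand 13 mm farther back than shut.
Start: joints at [-0.223, 0.313, 1.498, -0, 1.331, -0.223], TCP at [525.006, -0.014, 256.294] pointing down, gripper open.
Joint ranges: [-2.94, 2.94], [-0.97, 2.17], [0.19, 2.56], [-1.23, 4.37], [0.02, 3.11], [-2.88, 2.88]. Speed limits (rad/s): [2.39, 2.39, 3.01, 3.14, 3.14, 3.14].

## Interface

Orientations are given as a unit quaternion [w, x, y, z].
In Python, from rig import ctrl, eyes, finish_job gives the robot as it stands.
- The arm moves only by the tool step_arm, never from a script. Its argument "increments" is a list of rows, each an object of numbers: "dx", "dy", "dz": the shift along the tool's x, y, z in units of 25 mm (1.0 is 25 mm); "wx", "wy", "wz": the turn, a rotation vector about the tool's x, y, z in units of 6 degrees (1.0 is 6 degrees). A call has 1 to 5 rows; each row shifts and turns the commanded pose from where the row before left it, along the tool's axes as they then stand; what a row does not reach is not made up. A row lasts 1/10 s, in which the tool goes at most 50 mm and 8.59 degrees, less where a joint would pass 70% of its speed; a pose out of reach is approached as far as the arm can. A call is refused whole if a number of a shift passes 1 or a number of a turn 1, either way. A call with a gripper value outside its range is refused whole. "fingers" is the finger opening in mm, from 0 to 85.4, set as the call begins (left out, the last holds). The fingers move at their own pace and stop on an object; "squeeze" is the grip in N (left out, the last holds). Time passes only in rows, so rows that do not move let the fingers close. It gives the time, the measured TCP pose, the force, the opening and the grip force at its end, in the units of the state.
- ctrl.sense(): the state, without advancing time (a new reading comes with each control period).
- eyes.capture(name): name is "scene" or "side" or "wrist"; returns a dict with "frame" (480x640x3 uint8, blue, green, red), "fx", "fy", "cx", "cy" (pixels), "R" (3x3) and "t" (3): a world point X has camera coordinates R X + t; the wrist camera has in their place "tool_from_camera" (4x4, takes a point from camera to tool coordinates, whose origin is the TCP and whose axes are the flange's). Camera axes: x right, y down, z forward; pixel columns grow to the right and rows downward; lengths in mm; the calibration is good to about 2 mm. The wrist camera is an equidistant fisheye: a pixel r from the principal point sees the ray r / f radians off the axis. A picture is of the moment at which its call begins: read the wrist's pose just before it. There is no depth.
- finish_job(): hands the job in; it is judged then, once.
Trained networks look in the newest picture that a camera, given by its name, has taken for a name from the list of things; names that differ only in an ending like _2 or _b are one class to them, and where a whole thing is asked for, a point or a joint stands for the part that bears it (a point fixed in the world has none). Each returns a list of dicts, best first, with "p" (0 to 1); they miss things now and then, are a little off and sometimes report something else, mostly with a low value. They report only what shows in the picture. A call takes as long as a camera call. They do not tell look-alikes from the thing itself.
- eyes.cut_out(camera, label): "mask" (480x640 bool, what is visible of it).
- eyes.landmark_of(camera, label): "point" ([x, y, z] in mm, in the coordinates of the camera as it stood for that picture, good to about 4 mm: a listed point, or the origin of a listed thing).
The state is a dict: "time_s": time; "joints": joint angles; "dq": joint speeds; "tau": joint torques, N m; "eef_pos": TCP position; "ee_rot": TCP orientation; "force": force on the tool from outside, world axes, zero at the start; "wrist_torque": the same for the moment, N m; "grip_width": opening from 0.0 (shut) to 1.0 (fully open); "grip_force": force on a finger pad.
Only numpy, scipy, OpenCV 4.12 (cv2) and the standard library are available. Lean on these libraries where they do the work, as an engineer would, in place of code of your own. Each camera call takes 0.05 s, during which the arm holds its last target. There are 200 camera calls.

## Task

Complete this carton of amber bottles: pick up the two amber, white-capped spare bottles standing on the table and put one upright into each of the carton's two empty cells, lowering them to the bottom rather than dropping them. Only then hang the orange marker by its loop handle on the steel hook to show that the carton is full, and let go of it. Leave the packed bottles, the green bottle and everything else where they are.

Things in the scene. Friction and masses are not known exactly. Their poses are not given: they have to be found in the camera images.
- carton: open brown cardboard carton on the table, fixed, 133 x 198 mm outside, walls and partitions 70 mm high and 3 mm thick, floor 3 mm thick; 2 (along its x) by 3 (along its y) square cells, each 62 mm wide inside, 65 mm apart. Four cells hold bottles, two are empty. Origin: centre of its underside, z up
- cell1 (a point): carton cell 1: the centre of the cell's floor, axes as the carton's (carton frame x -32.5 mm, y -65 mm, z 3 mm). It may be empty or hold a bottle
- cell2 (a point): carton cell 2: the centre of the cell's floor, axes as the carton's (carton frame x -32.5 mm, y 0 mm, z 3 mm). It may be empty or hold a bottle
- cell3 (a point): carton cell 3: the centre of the cell's floor, axes as the carton's (carton frame x -32.5 mm, y 65 mm, z 3 mm). It may be empty or hold a bottle
- cell4 (a point): carton cell 4: the centre of the cell's floor, axes as the carton's (carton frame x 32.5 mm, y -65 mm, z 3 mm). It may be empty or hold a bottle
- cell5 (a point): carton cell 5: the centre of the cell's floor, axes as the carton's (carton frame x 32.5 mm, y 0 mm, z 3 mm). It may be empty or hold a bottle
- cell6 (a point): carton cell 6: the centre of the cell's floor, axes as the carton's (carton frame x 32.5 mm, y 65 mm, z 3 mm). It may be empty or hold a bottle
- spare1: spare amber glass bottle with a white paper label and a tall white cap: body 50 mm in diameter up to 85 mm height, neck 24 mm in diameter, cap a straight cylinder 30 mm in diameter from 92 to 132 mm height (total height 132 mm), 180 g. Origin: centre of its underside, z along its axis to the cap. Starts standing on the table outside the carton
- spare2: spare amber glass bottle with a white paper label and a tall white cap: body 50 mm in diameter up to 85 mm height, neck 24 mm in diameter, cap a straight cylinder 30 mm in diameter from 92 to 132 mm height (total height 132 mm), 180 g. Origin: centre of its underside, z along its axis to the cap. Starts standing on the table outside the carton
- packed1: already packed amber glass bottle with a white paper label and a tall white cap: body 50 mm in diameter up to 85 mm height, neck 24 mm in diameter, cap a straight cylinder 30 mm in diameter from 92 to 132 mm height (total height 132 mm), 180 g. Origin: centre of its underside, z along its axis to the cap. Stands in one of the carton's cells
- packed2: already packed amber glass bottle with a white paper label and a tall white cap: body 50 mm in diameter up to 85 mm height, neck 24 mm in diameter, cap a straight cylinder 30 mm in diameter from 92 to 132 mm height (total height 132 mm), 180 g. Origin: centre of its underside, z along its axis to the cap. Stands in one of the carton's cells
- packed3: already packed amber glass bottle with a white paper label and a tall white cap: body 50 mm in diameter up to 85 mm height, neck 24 mm in diameter, cap a straight cylinder 30 mm in diameter from 92 to 132 mm height (total height 132 mm), 180 g. Origin: centre of its underside, z along its axis to the cap. Stands in one of the carton's cells
- packed4: already packed amber glass bottle with a white paper label and a tall white cap: body 50 mm in diameter up to 85 mm height, neck 24 mm in diameter, cap a straight cylinder 30 mm in diameter from 92 to 132 mm height (total height 132 mm), 180 g. Origin: centre of its underside, z along its axis to the cap. Stands in one of the carton's cells
- marker: orange plastic marker, white panel, stands upright: foot 30 (x) x 64 (y) x 12 mm; panel 12 x 60 mm up to 51 mm height; then a loop handle of 8 mm bar in the y-z plane (window 51 to 102 mm high, 48 mm wide, top sloping 8 mm down to the sides); on top of the loop a grip tab 12 (x) x 26 (y) mm, 106 to 146 mm high. 120 g. Origin: centre of the foot's underside, z up; same either way round
- marker_loop (a point): the underside of the middle of the marker's handle bar, 102 mm above the marker's underside; this is what rests on the hook
- marker_grip (a point): point inside the marker's grip tab, 134 mm above its underside (12 mm below the tab's top); pinch it across the marker's x
- hook: fixed steel hook stand: base 12 mm thick, post 16 mm in diameter at x = +48 mm, 170 mm tall; a level arm of 10 mm bar runs from it to -x, centre line 160 mm high, and turns up at its free end (x = -30 to -33 mm), tip top 183 mm high. The upturned end points roughly at the robot. Origin: on the table below the middle of the arm, z up
- hook_seat (a point): top of the hook's level arm at mid-length, 165 mm above the table, axes as the hook stand's; the free stretch of arm runs from x = -24 mm (upturned tip) to x = +40 mm (post)
- green_bottle: green glass bottle with a black cap, same shape and size as the amber ones, not part of this order; stands on the table. Origin: centre of its underside
- tape_roll: roll of brown tape lying flat, 100 mm in diameter, 48 mm high. Origin: centre of its underside
- mug: blue mug, 80 mm in diameter, 90 mm high, handle at its +y. Origin: centre of its underside
- label_box: white box of labels, 70 (x) x 100 (y) x 50 mm. Origin: centre of its underside
- cutter: yellow box cutter with the blade in, lying along its x, about 170 mm long, 24 mm wide, 14 mm high. Origin: under the middle of its handle
- pen: black felt pen with a red end, lying along its x, 120 mm long, 14 mm thick. Origin: under its middle
There are look-alikes about, which are no part of the job. There is more than one size of the marker; the one meant has the size given above.

How it is judged:
By the outcome, as a careful person would: the job done as asked, in the order asked, and still so for the second after the job is handed in, with the robot touching nothing.
It also fails if it takes over 61 s, if anything falls off the work surface, if the arm or the gripper's body presses on something with over 40 N, if the wrist force passes 120 N, or if a joint passes its speed limit or range.

## Working session

There is one attempt and no reset: what is moved stays moved. The work goes in short steps, Python scripts to look and compute and a tool call to move; the robot and the scene stay as the last step left them, time stands still between calls to the robot, and variables do not carry over. Pictures are saved under pics/ and viewed, at most 10 in all, crops included, and the job is handed in when it is done.

Besides the shell and the picture viewer there is one more tool, called after ">>>" as name(argument=value, ...), one argument or row to a line, values as JSON. step_arm: Moves the arm, as the interface text tells. Its arguments: {"type":"object","properties":{"increments":{"type":"array"},"fingers":{"type":"number"},"squeeze":{"type":"number"}},"required":["increments"]}

```bash
mkdir -p pics; ls; cat > h.py <<'E'
import numpy as np,cv2
from rig import ctrl,eyes,finish_job
def world(c,p): return np.array(c["R"]).T@(np.array(p)-np.array(c["t"]))
def plane(c,u,v,z):
    R=np.array(c["R"]);t=np.array(c["t"]);o=-R.T@t
    d=R.T@np.array([(u-c["cx"])/c["fx"],(v-c["cy"])/c["fy"],1]);return o+d*(z-o[2])/d[2]
def pix(c,X):
    q=np.array(c["R"])@np.array(X)+np.array(c["t"]);return np.array([c["fx"]*q[0]/q[2]+c["cx"],c["fy"]*q[1]/q[2]+c["cy"]])
E
python3 - <<'E'
from h import *
s=ctrl.sense();print(s["time_s"],s["eef_pos"],s["ee_rot"])
for n in("scene","side"):
    c=eyes.capture(n);cv2.imwrite(f"pics/{n}0.png",c["frame"]);print(n,"cam at",np.round(-np.array(c["R"]).T@c["t"]))
    for l in ("carton","cell1","cell2","cell3","cell4","cell5","cell6","spare1","marker","marker_loop","marker_grip","hook","hook_seat","green_bottle"):
        for d in eyes.landmark_of(n,l): 
            w=world(c,d["point"]);print(l,round(d["p"],2),np.round(w),np.round(pix(c,w)))
E
```

```text
pics
0.0 [5.24771245e+02 3.56183024e-02 2.55730987e+02] [-5.45078881e-04  7.07109134e-01  7.07104127e-01 -3.59718314e-04]
scene cam at [1568. -602.  966.]
carton 0.56 [570.  16.  -2.] [317. 275.]
carton 0.36 [421. 504.   1.] [405. 211.]
cell1 0.97 [602.   9.   1.] [321. 280.]
cell1 0.86 [540. -51.   7.] [294. 274.]
cell1 0.83 [602.  77.   2.] [339. 273.]
cell1 0.74 [538.  79.   4.] [328. 261.]
cell2 0.97 [602.   9.   1.] [321. 280.]
cell2 0.86 [540. -51.   7.] [294. 274.]
cell2 0.83 [602.  77.   2.] [339. 273.]
cell2 0.74 [538.  79.   4.] [328. 261.]
cell3 0.97 [602.   9.   1.] [321. 280.]
cell3 0.86 [540. -51.   7.] [294. 274.]
cell3 0.83 [602.  77.   2.] [339. 273.]
cell3 0.74 [538.  79.   4.] [328. 261.]
cell4 0.97 [602.   9.   1.] [321. 280.]
cell4 0.86 [540. -51.   7.] [294. 274.]
cell4 0.83 [602.  77.   2.] [339. 273.]
cell4 0.74 [538.  79.   4.] [328. 261.]
cell5 0.97 [602.   9.   1.] [321. 280.]
cell5 0.86 [540. -51.   7.] [294. 274.]
cell5 0.83 [602.  77.   2.] [339. 273.]
cell5 0.74 [538.  79.   4.] [328. 261.]
cell6 0.97 [602.   9.   1.] [321. 280.]
cell6 0.86 [540. -51.  
[... 1930 characters left out ...]
14. 280.]
cell6 0.7 [599. -52.   1.] [352. 283.]
cell6 0.6 [533. -46.   1.] [330. 297.]
spare1 0.83 [ 462. -207.    2.] [357. 360.]
spare1 0.61 [ 637. -264.    1.] [429. 331.]
spare1 0.6 [536. -47.  -2.] [332. 297.]
marker 0.95 [432. 231.   1.] [227. 252.]
marker 0.95 [350. 367.   1.] [171. 238.]
marker 0.42 [534. -46.   1.] [331. 297.]
marker_loop 0.87 [351. 364. 139.] [161. 201.]
marker_loop 0.85 [429. 233. 103.] [221. 225.]
marker_loop 0.62 [566. 332.   2.] [245. 205.]
marker_grip 0.74 [350. 365. 183.] [156. 188.]
marker_grip 0.58 [427. 237. 134.] [218. 216.]
hook 0.6 [567. 334.   0.] [245. 205.]
hook_seat 0.85 [570. 333. 165.] [240. 159.]
green_bottle 0.56 [ 460. -403.   -3.] [424. 426.]
```

View pics/scene0.png

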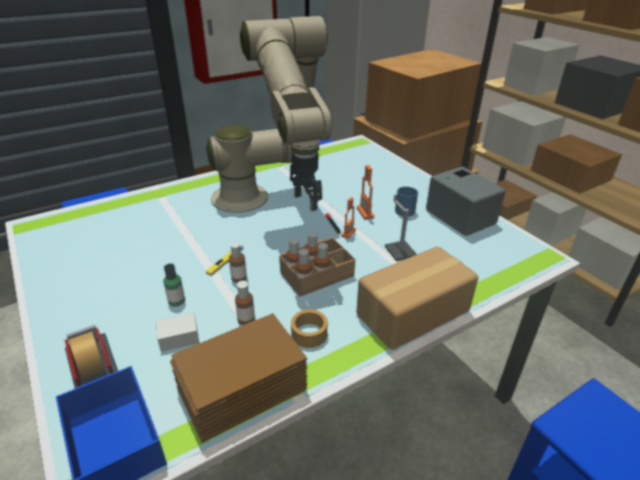

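View pics/side0.png

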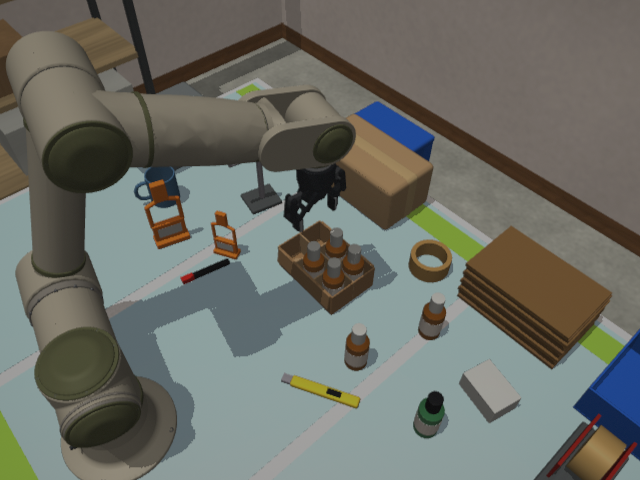

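```bash
python3 - <<'E'
from h import *
s=ctrl.sense()
c=eyes.capture("wrist");f=c["frame"];cv2.imwrite("pics/wrist0.png",f);print(c["fx"],c["cx"],c["cy"],np.round(c["tool_from_camera"],3))
sc=cv2.imread("pics/scene0.png");sd=cv2.imread("pics/side0.png")
a=cv2.resize(sc[140:360,230:430],None,fx=2,fy=2,interpolation=cv2.INTER_CUBIC);b=cv2.resize(sd[140:360,140:340],None,fx=2,fy=2,interpolation=cv2.INTER_CUBIC)
cv2.imwrite("pics/crop0.png",np.hstack([a,b]))
E
```

```text
371.64829954431775 323.69276344761175 240.26584856949353 [[-1.00000e-03 -9.61000e-01 -2.75000e-01  7.01510e+01]
 [ 1.00000e+00 -1.00000e-03  1.00000e-03  1.09000e+00]
 [-1.00000e-03 -2.75000e-01  9.61000e-01 -1.16595e+02]
 [ 0.00000e+00  0.00000e+00  0.00000e+00  1.00000e+00]]
```

View pics/crop0.png

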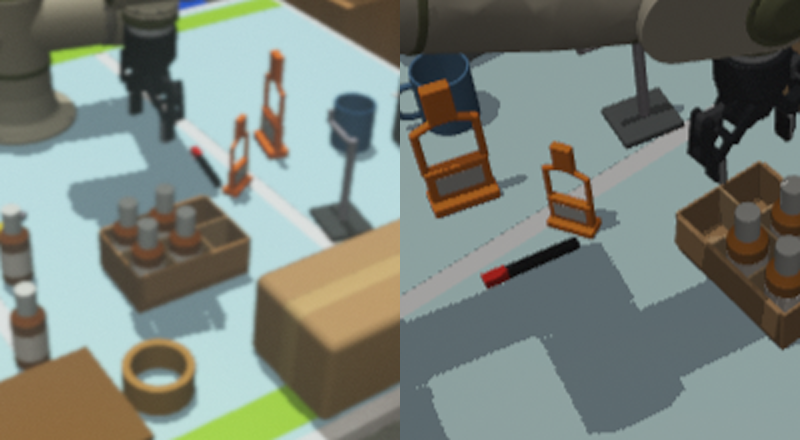

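View pics/wrist0.png

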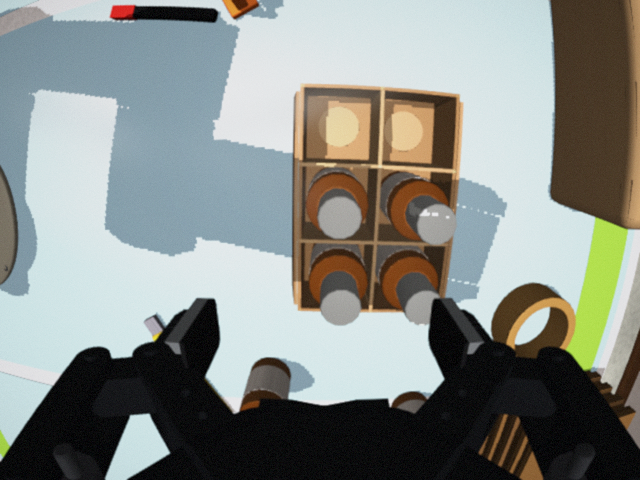

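The scene view shows:
- Amber white-capped spares at (237,265) and (245,303).
- The green bottle at (174,287), not wanted.
- Four packed bottles near (310,255).
- The carton's two empty cells at its +y end, near (330,260).
- Two orange markers: the small one at (349,220) and the tall look-alike at (367,195).
- The hook at (400,225).

By the networks' heights, the small marker's loop is at 102 mm and the tall one's at 141 mm. I choose the small one, and the crop confirms the choice.

The wrist view shows the carton rim corners near (303,85), (462,95) and (296,308).

```bash
cat >> h.py <<'E'
from scipy.spatial.transform import Rotation as Ro
def wristT(s,c):
    q=s["ee_rot"];T=np.eye(4);T[:3,:3]=Ro.from_quat([q[1],q[2],q[3],q[0]]).as_matrix();T[:3,3]=s["eef_pos"]
    return T@np.array(c["tool_from_camera"])
def wplane(c,T,u,v,z):
    x,y=(u-c["cx"]),(v-c["cy"]);r=np.hypot(x,y)+1e-9;a=r/c["fx"]
    d=T[:3,:3]@np.array([np.sin(a)*x/r,np.sin(a)*y/r,np.cos(a)]);o=T[:3,3];return o+d*(z-o[2])/d[2]
def look(labels,img=None):
    s=ctrl.sense();c=eyes.capture("wrist");T=wristT(s,c)
    if img: cv2.imwrite(img,c["frame"])
    print("t",s["time_s"],"pos",np.round(s["eef_pos"],1),"F",np.round(s["force"],1),"w",round(s["grip_width"],3))
    for l in labels:
        for d in eyes.landmark_of("wrist",l):
            print(l,round(d["p"],2),np.round((T@np.r_[d["point"],1])[:3],1))
    return s,c,T
E
python3 - <<'E'
from h import *
s,c,T=look(["carton","cell1","packed1","marker"])
for u,v in((302,85),(462,95),(294,308),(455,309)): print(u,v,np.round(wplane(c,T,u,v,70)))
E
```

```text
t 1.55 pos [525.   -0.  256.3] F [ 0.5 -0.4  0.5] w 0.997
carton 0.94 [572.1  11.2   1. ]
packed1 0.92 [539.6 -51.4   0.7]
packed1 0.91 [598.5 -50.5  -1.3]
packed1 0.66 [537.8  22.6   2.5]
packed1 0.61 [6.062e+02 7.300e+00 3.000e-01]
302 85 [509. 113.  70.]
462 95 [642. 110.  70.]
294 308 [500. -80.  70.]
455 309 [651. -85.  70.]
```

>>> step_arm(
  increments=[
    {"dx": -1,"dy": -0.5},
    {"dx": -1,"dy": -0.5},
    {"dx": -1,"dy": -0.5},
    {"dx": -1,"dy": -0.5},
    {"dx": -1,"dy": -0.5},
  ],
  fingers=70,
  squeeze=40,
)

```text
invalid input at $.increments[0]: expected keys dx, dy, dz, wx, wy, wz
```

>>> step_arm(
  increments=[
    {"dx": -1,"dy": -0.5,"dz": 0,"wx": 0,"wy": 0,"wz": 0},
    {"dx": -1,"dy": -0.5,"dz": 0,"wx": 0,"wy": 0,"wz": 0},
    {"dx": -1,"dy": -0.5,"dz": 0,"wx": 0,"wy": 0,"wz": 0},
    {"dx": -1,"dy": -0.5,"dz": 0,"wx": 0,"wy": 0,"wz": 0},
    {"dx": -1,"dy": -0.5,"dz": 0,"wx": 0,"wy": 0,"wz": 0},
  ],
  fingers=70,
  squeeze=40,
)

```text
time_s: 2.3
eef_pos: [461.9, -125.9, 256.4]
ee_rot: [0.0, 0.707, 0.707, 0.0]
force: [0.7, -0.4, -0.1]
grip_width: 0.82
grip_force: 0.0
```

>>> step_arm(
  increments=[
    {"dx": -1,"dy": 0,"dz": 0,"wx": 0,"wy": 0,"wz": 0},
    {"dx": -1,"dy": 0,"dz": 0,"wx": 0,"wy": 0,"wz": 0},
    {"dx": -1,"dy": 0,"dz": 0,"wx": 0,"wy": 0,"wz": 0},
    {"dx": -1,"dy": 0,"dz": 0,"wx": 0,"wy": 0,"wz": 0},
    {"dx": 0,"dy": 0,"dz": 0,"wx": 0,"wy": 0,"wz": 0},
  ],
)

```text
time_s: 2.8
eef_pos: [462.3, -227.3, 256.0]
ee_rot: [0.0, 0.708, 0.706, -0.0]
force: [-0.1, -0.1, -0.7]
grip_width: 0.818
grip_force: 0.0
```

```bash
python3 - <<'E'
from h import *
look(["spare1"],"pics/w1.png")
E
```

```text
t 2.8 pos [ 462.3 -227.3  256. ] F [-0.1 -0.1 -0.7] w 0.818
spare1 0.72 [ 463.6 -207.4   -4. ]
spare1 0.67 [ 637.9 -262.3    2.8]
spare1 0.48 [ 783.2 -141.4   -1.7]
```

The wrist estimate (463.6, -207.4) agrees with the other cameras, so I descend on the first spare.

>>> step_arm(
  increments=[
    {"dx": 0.83,"dy": 0,"dz": 0,"wx": 0,"wy": 0,"wz": 0},
    {"dx": 0,"dy": 0,"dz": 1,"wx": 0,"wy": 0,"wz": 0},
    {"dx": 0,"dy": 0,"dz": 1,"wx": 0,"wy": 0,"wz": 0},
    {"dx": 0,"dy": 0,"dz": 1,"wx": 0,"wy": 0,"wz": 0},
    {"dx": 0,"dy": 0,"dz": 1,"wx": 0,"wy": 0,"wz": 0},
  ],
)

```text
time_s: 3.4
eef_pos: [462.6, -203.0, 155.6]
ee_rot: [0.0, 0.707, 0.708, 0.0]
force: [-0.7, -0.5, -0.8]
grip_width: 0.821
grip_force: 0.0
```

>>> step_arm(
  increments=[
    {"dx": 0,"dy": 0,"dz": 0.8,"wx": 0,"wy": 0,"wz": 0},
    {"dx": 0,"dy": 0,"dz": 0.6,"wx": 0,"wy": 0,"wz": 0},
    {"dx": 0,"dy": 0,"dz": 0,"wx": 0,"wy": 0,"wz": 0},
  ],
)

```text
time_s: 3.7
eef_pos: [461.9, -202.7, 119.9]
ee_rot: [-0.002, 0.707, 0.707, -0.0]
force: [0.5, 0.9, 0.7]
grip_width: 0.822
grip_force: 0.0
```

>>> step_arm(
  increments=[
    {"dx": 0,"dy": 0,"dz": 0,"wx": 0,"wy": 0,"wz": 0},
    {"dx": 0,"dy": 0,"dz": 0,"wx": 0,"wy": 0,"wz": 0},
    {"dx": 0,"dy": 0,"dz": 0,"wx": 0,"wy": 0,"wz": 0},
    {"dx": 0,"dy": 0,"dz": 0,"wx": 0,"wy": 0,"wz": 0},
    {"dx": 0,"dy": 0,"dz": 0,"wx": 0,"wy": 0,"wz": 0},
  ],
  fingers=15,
  squeeze=40,
)

```text
time_s: 4.2
eef_pos: [462.9, -204.5, 122.1]
ee_rot: [0.001, 0.707, 0.707, 0.0]
force: [-0.9, 0.8, 6.7]
grip_width: 0.339
grip_force: 41.3
```

```bash
python3 - <<'E'
from h import *
s,c,T=look(["spare1"],"pics/w2.png")
print(s["grip_force"])
E
```

```text
t 4.2 pos [ 462.9 -204.5  122.1] F [-0.9  0.8  6.7] w 0.339
spare1 0.64 [ 463.8 -207.9   -2.5]
spare1 0.6 [ 639.1 -264.6   -0.7]
41.33914232254028
```

View pics/w2.png

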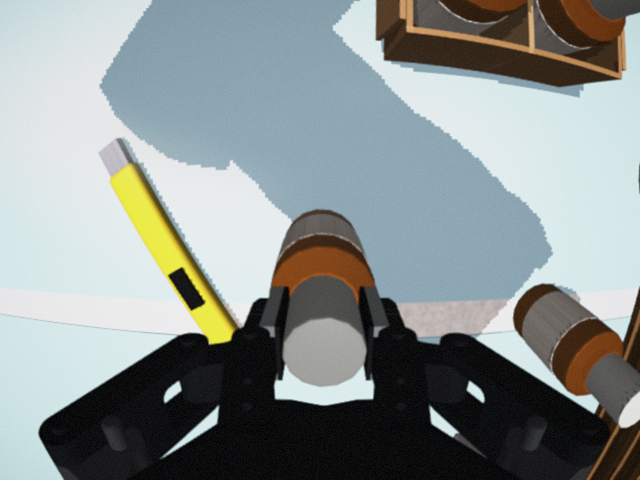

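The view shows the cap centred between the pads at about (325,343), with the bottle upright. I lift it and carry it over the carton at about z 290.

>>> step_arm(
  increments=[
    {"dx": 0,"dy": 0,"dz": -0.5,"wx": 0,"wy": 0,"wz": 0},
    {"dx": 0,"dy": 0,"dz": -1,"wx": 0,"wy": 0,"wz": 0},
    {"dx": 0,"dy": 0,"dz": -1,"wx": 0,"wy": 0,"wz": 0},
    {"dx": 0,"dy": 0,"dz": -1,"wx": 0,"wy": 0,"wz": 0},
    {"dx": 0,"dy": 0,"dz": -1,"wx": 0,"wy": 0,"wz": 0},
  ],
)

```text
time_s: 4.8
eef_pos: [462.2, -204.1, 235.4]
ee_rot: [-0.0, 0.707, 0.707, -0.0]
force: [-0.2, -0.2, -1.2]
grip_width: 0.338
grip_force: 40.9
```

>>> step_arm(
  increments=[
    {"dx": 0,"dy": 0,"dz": -1,"wx": 0,"wy": 0,"wz": 0},
    {"dx": 0,"dy": 0,"dz": -1,"wx": 0,"wy": 0,"wz": 0},
    {"dx": 0,"dy": 0,"dz": -0.5,"wx": 0,"wy": 0,"wz": 0},
    {"dx": 1,"dy": 0.5,"dz": 0,"wx": 0,"wy": 0,"wz": 0},
    {"dx": 1,"dy": 0.5,"dz": 0,"wx": 0,"wy": 0,"wz": 0},
  ],
)

```text
time_s: 5.3
eef_pos: [487.5, -153.9, 297.3]
ee_rot: [0.0, 0.708, 0.707, 0.0]
force: [1.0, -0.4, -1.3]
grip_width: 0.343
grip_force: 41.2
```

>>> step_arm(
  increments=[
    {"dx": 1,"dy": 0.5,"dz": 0,"wx": 0,"wy": 0,"wz": 0},
    {"dx": 1,"dy": 0.5,"dz": 0,"wx": 0,"wy": 0,"wz": 0},
    {"dx": 1,"dy": 0.5,"dz": 0,"wx": 0,"wy": 0,"wz": 0},
    {"dx": 1,"dy": 0.5,"dz": 0,"wx": 0,"wy": 0,"wz": 0},
    {"dx": 1,"dy": 0,"dz": 0,"wx": 0,"wy": 0,"wz": 0},
  ],
)

```text
time_s: 5.8
eef_pos: [538.0, -28.1, 296.5]
ee_rot: [-0.0, 0.707, 0.707, -0.0]
force: [-0.1, -0.0, -1.4]
grip_width: 0.342
grip_force: 40.9
```

```bash
python3 - <<'E'
from h import *
look(["spare1","cell1","carton"],"pics/w3.png")
E
```

```text
t 5.8 pos [538.  -28.1 296.5] F [-0.1 -0.  -1.4] w 0.342
spare1 0.59 [539.9 -28.5 175.8]
cell1 0.88 [538.5  76.6  -1. ]
cell1 0.86 [6.076e+02 8.000e+01 5.000e-01]
carton 0.63 [571.3  15.8   1. ]
carton 0.25 [ 365.2 -218.7   -3.9]
```

View pics/w3.png

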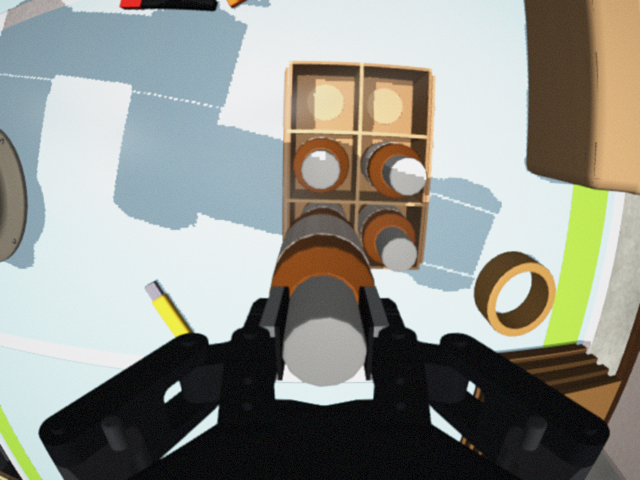

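The rim corners are near (288,62) and (434,69). The partition crossing is near (361,133), and the cap top is near (325,344).

```bash
python3 - <<'E'
from h import *
s,c,T=look([])
for n,u,v,z in(("TL",288,62,70),("TR",435,69,70),("cross",361,133,70),("edgeL",288,131,70),("edgeR",432,136,70),("midtop",363,66,70),("cap",325,344,s["eef_pos"][2]+12)): print(n,np.round(wplane(c,T,u,v,z),1))
E
python3 - <<'E'
from h import *
# averages of carton-fit from both fixed cams + wrist
for n in("scene","side"):
    c=eyes.capture(n)
    for l in("cell1","carton"):
        for d in eyes.landmark_of(n,l): print(n,l,round(d["p"],2),np.round(world(c,d["point"]),1))
E
```

```text
t 6.0 pos [537.3 -29.2 296.7] F [ 0.4 -0.4 -1.6] w 0.342
TL [506.3 111.3  70. ]
TR [642.7 109.   70. ]
cross [572.9  44.6  70. ]
edgeL [506.2  46.4  70. ]
edgeR [640.3  44.3  70. ]
midtop [574.6 107.6  70. ]
cap [538.9 -24.3 308.7]
scene cell1 0.97 [601.4  10.8   4.8]
scene cell1 0.81 [598.7 -52.5   3.8]
scene cell1 0.72 [538.5  80.    4.6]
scene cell1 0.69 [536.2 -49.5   6.8]
scene cell1 0.57 [600.2  76.5   1.9]
scene carton 0.64 [571.1  16.7   3. ]
scene carton 0.3 [ 359.1 -213.3    1.4]
side cell1 0.97 [603.2  78.9   3.8]
side cell1 0.9 [535.  -45.1  -1.4]
side cell1 0.9 [536.7  78.3   5.4]
side cell1 0.79 [600.2 -51.    1.8]
side cell1 0.79 [600.8  15.2   2.3]
side cell1 0.69 [531.8 -34.6 173.6]
side cell1 0.6 [532.7  14.9   5. ]
side cell1 0.55 [568.8 330.2 165.7]
side carton 0.88 [565.4  13.   -2.2]
```

>>> step_arm(
  increments=[
    {"dx": 1,"dy": 0.07,"dz": 0,"wx": 0,"wy": 0,"wz": 0},
    {"dx": 1,"dy": 0,"dz": 0,"wx": 0,"wy": 0,"wz": 0},
    {"dx": 1,"dy": 0,"dz": 0,"wx": 0,"wy": 0,"wz": 0},
    {"dx": 1,"dy": 0,"dz": 0,"wx": 0,"wy": 0,"wz": 0},
    {"dx": 0.28,"dy": 0,"dz": 0.6,"wx": 0,"wy": 0,"wz": 0},
  ],
)

```text
time_s: 6.85
eef_pos: [539.7, 79.5, 282.8]
ee_rot: [0.001, 0.707, 0.708, 0.001]
force: [-0.2, 0.3, -2.7]
grip_width: 0.346
grip_force: 41.1
```

>>> step_arm(
  increments=[
    {"dx": 0,"dy": 0,"dz": 1,"wx": 0,"wy": 0,"wz": 0},
    {"dx": 0,"dy": 0,"dz": 1,"wx": 0,"wy": 0,"wz": 0},
    {"dx": 0,"dy": 0,"dz": 1,"wx": 0,"wy": 0,"wz": 0},
    {"dx": 0,"dy": 0,"dz": 0,"wx": 0,"wy": 0,"wz": 0},
  ],
)

```text
time_s: 7.25
eef_pos: [537.9, 77.6, 203.5]
ee_rot: [-0.002, 0.707, 0.707, -0.002]
force: [0.5, -0.2, -0.9]
grip_width: 0.337
grip_force: 40.9
```

```bash
python3 - <<'E'
from h import *
s=ctrl.sense();print(np.round(s["eef_pos"],1))
for n in("scene","side"):
    c=eyes.capture(n);cv2.imwrite(f"pics/{n}4.png",c["frame"])
    for l in("spare1","cell1"):
        for d in eyes.landmark_of(n,l): print(n,l,round(d["p"],2),np.round(world(c,d["point"]),1))
a=cv2.imread("pics/scene4.png")[170:310,240:400];b=cv2.imread("pics/side4.png")[170:310,240:400]
cv2.imwrite("pics/c4.png",np.hstack([cv2.resize(i,(400,350),interpolation=cv2.INTER_CUBIC) for i in(a,b)]))
E
```

```text
[537.9  77.6 203.5]
scene spare1 0.81 [ 6.370e+02 -2.635e+02 -3.000e-01]
scene spare1 0.8 [533.4  79.2  80.6]
scene spare1 0.52 [539.5 -49.7   2. ]
scene cell1 0.82 [604.   10.9   0.8]
scene cell1 0.74 [536.8  77.2   4.8]
scene cell1 0.71 [538.8 -51.2   4.6]
scene cell1 0.62 [599.9 -54.    4.6]
scene cell1 0.59 [600.2  77.   -2.5]
side spare1 0.67 [ 639.1 -262.7    3.8]
side spare1 0.6 [536.2  74.1  85.4]
side spare1 0.33 [420.8 503.7  -0.9]
side spare1 0.16 [566.1 331.2   3.1]
side cell1 0.97 [604.4  77.6   4. ]
side cell1 0.92 [531.9  14.1   4.1]
side cell1 0.84 [599.6 -51.6  -0.9]
side cell1 0.83 [597.7  15.7   3.9]
side cell1 0.67 [537.7  78.9   6.1]
side cell1 0.65 [ 5.341e+02 -4.490e+01 -3.000e-01]
side cell1 0.24 [534.6 -49.8   1.5]
side cell1 0.2 [606.5  11.6   2.8]
```

View pics/c4.png

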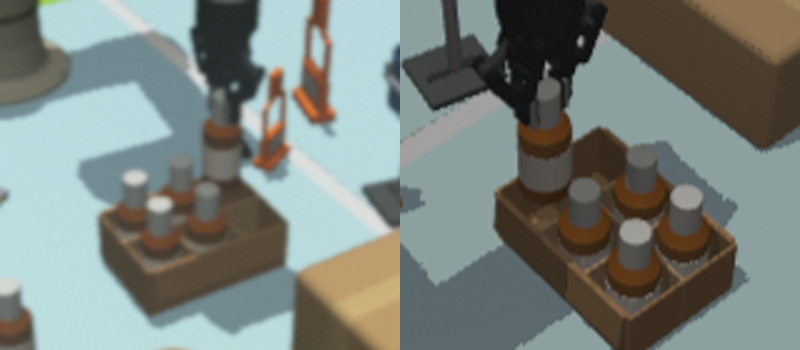

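The crop shows the bottle upright and centred over the near empty cell. I lower it in stages.

>>> step_arm(
  increments=[
    {"dx": 0.04,"dy": 0.06,"dz": 0.5,"wx": 0,"wy": 0,"wz": 0},
    {"dx": 0,"dy": 0,"dz": 0.7,"wx": 0,"wy": 0,"wz": 0},
    {"dx": 0,"dy": 0,"dz": 0.7,"wx": 0,"wy": 0,"wz": 0},
    {"dx": 0,"dy": 0,"dz": 0.7,"wx": 0,"wy": 0,"wz": 0},
    {"dx": 0,"dy": 0,"dz": 0.3,"wx": 0,"wy": 0,"wz": 0},
  ],
)

```text
time_s: 8.05
eef_pos: [540.1, 78.8, 131.9]
ee_rot: [-0.001, 0.707, 0.707, -0.001]
force: [0.3, -0.1, -1.6]
grip_width: 0.34
grip_force: 41.0
```

>>> step_arm(
  increments=[
    {"dx": 0,"dy": 0,"dz": 0.08,"wx": 0,"wy": 0,"wz": 0},
    {"dx": 0,"dy": 0,"dz": 0.06,"wx": 0,"wy": 0,"wz": 0},
    {"dx": 0,"dy": 0,"dz": 0,"wx": 0,"wy": 0,"wz": 0},
  ],
)

```text
time_s: 8.35
eef_pos: [541.1, 78.7, 130.8]
ee_rot: [0.0, 0.707, 0.707, 0.0]
force: [-0.2, 0.2, -0.9]
grip_width: 0.338
grip_force: 41.0
```

>>> step_arm(
  increments=[
    {"dx": 0,"dy": 0,"dz": 0.1,"wx": 0,"wy": 0,"wz": 0},
    {"dx": 0,"dy": 0,"dz": 0.06,"wx": 0,"wy": 0,"wz": 0},
    {"dx": 0,"dy": 0,"dz": 0,"wx": 0,"wy": 0,"wz": 0},
  ],
)

```text
time_s: 8.65
eef_pos: [540.7, 78.7, 126.2]
ee_rot: [-0.0, 0.707, 0.707, -0.0]
force: [-0.0, 0.4, -1.6]
grip_width: 0.337
grip_force: 41.0
```

>>> step_arm(
  increments=[
    {"dx": 0,"dy": 0,"dz": 0.06,"wx": 0,"wy": 0,"wz": 0},
    {"dx": 0,"dy": 0,"dz": 0,"wx": 0,"wy": 0,"wz": 0},
  ],
)

```text
time_s: 8.85
eef_pos: [540.9, 78.7, 125.2]
ee_rot: [0.0, 0.707, 0.707, 0.0]
force: [-0.8, -0.6, 2.8]
grip_width: 0.344
grip_force: 41.5
```

>>> step_arm(
  increments=[
    {"dx": 0,"dy": 0,"dz": 0.03,"wx": 0,"wy": 0,"wz": 0},
    {"dx": 0,"dy": 0,"dz": 0,"wx": 0,"wy": 0,"wz": 0},
  ],
)

```text
time_s: 9.05
eef_pos: [541.0, 78.7, 125.2]
ee_rot: [0.0, 0.707, 0.707, 0.0]
force: [-4.3, -0.0, 9.4]
grip_width: 0.337
grip_force: 42.6
```

>>> step_arm(
  increments=[
    {"dx": 0,"dy": 0,"dz": 0,"wx": 0,"wy": 0,"wz": 0},
    {"dx": 0,"dy": 0,"dz": 0,"wx": 0,"wy": 0,"wz": 0},
    {"dx": 0,"dy": 0,"dz": 0,"wx": 0,"wy": 0,"wz": 0},
  ],
  fingers=48,
)

```text
time_s: 9.35
eef_pos: [540.7, 78.7, 123.9]
ee_rot: [-0.0, 0.707, 0.707, -0.0]
force: [-0.9, -0.2, -0.3]
grip_width: 0.561
grip_force: 0.0
```

Contact was felt and the bottle released. Next is the second spare at about (638, -263).

>>> step_arm(
  increments=[
    {"dx": 0,"dy": 0,"dz": -0.6,"wx": 0,"wy": 0,"wz": 0},
    {"dx": 0,"dy": 0,"dz": -1,"wx": 0,"wy": 0,"wz": 0},
    {"dx": 0,"dy": 0,"dz": -1,"wx": 0,"wy": 0,"wz": 0},
    {"dx": 0,"dy": 0,"dz": -1,"wx": 0,"wy": 0,"wz": 0},
    {"dx": -1,"dy": 0,"dz": -1,"wx": 0,"wy": 0,"wz": 0},
  ],
)

```text
time_s: 9.85
eef_pos: [540.5, 55.2, 240.0]
ee_rot: [-0.0, 0.706, 0.708, 0.0]
force: [0.1, 0.2, -0.5]
grip_width: 0.564
grip_force: 0.0
```

>>> step_arm(
  increments=[
    {"dx": -1,"dy": 0.4,"dz": 0,"wx": 0,"wy": 0,"wz": 0},
    {"dx": -1,"dy": 0.4,"dz": 0,"wx": 0,"wy": 0,"wz": 0},
    {"dx": -1,"dy": 0.4,"dz": 0,"wx": 0,"wy": 0,"wz": 0},
    {"dx": -1,"dy": 0.4,"dz": 0,"wx": 0,"wy": 0,"wz": 0},
    {"dx": -1,"dy": 0.4,"dz": 0,"wx": 0,"wy": 0,"wz": 0},
  ],
  fingers=70,
)

```text
time_s: 10.35
eef_pos: [591.1, -72.4, 238.9]
ee_rot: [-0.0, 0.707, 0.707, -0.0]
force: [-0.1, 0.7, -0.5]
grip_width: 0.822
grip_force: 0.0
```

>>> step_arm(
  increments=[
    {"dx": -1,"dy": 0.4,"dz": 0,"wx": 0,"wy": 0,"wz": 0},
    {"dx": -1,"dy": 0.4,"dz": 0,"wx": 0,"wy": 0,"wz": 0},
    {"dx": -1,"dy": 0.4,"dz": 0,"wx": 0,"wy": 0,"wz": 0},
    {"dx": -1,"dy": 0.4,"dz": 0,"wx": 0,"wy": 0,"wz": 0},
    {"dx": -1,"dy": 0.28,"dz": 0,"wx": 0,"wy": 0,"wz": 0},
  ],
)

```text
time_s: 10.85
eef_pos: [638.1, -197.3, 238.6]
ee_rot: [-0.0, 0.707, 0.707, -0.0]
force: [-0.1, -0.1, -0.1]
grip_width: 0.815
grip_force: 0.0
```

>>> step_arm(
  increments=[
    {"dx": -1,"dy": 0,"dz": 0,"wx": 0,"wy": 0,"wz": 0},
    {"dx": -1,"dy": 0,"dz": 0,"wx": 0,"wy": 0,"wz": 0},
    {"dx": -0.64,"dy": 0,"dz": 0,"wx": 0,"wy": 0,"wz": 0},
    {"dx": 0,"dy": 0,"dz": 0,"wx": 0,"wy": 0,"wz": 0},
  ],
)

```text
time_s: 11.25
eef_pos: [637.4, -264.0, 238.4]
ee_rot: [-0.0, 0.708, 0.706, -0.0]
force: [0.2, 0.1, -0.1]
grip_width: 0.816
grip_force: 0.0
```

```bash
python3 - <<'E'
from h import *
look(["spare1"],"pics/w5.png")
look(["spare1"])
E
```

```text
t 11.25 pos [ 637.4 -264.   238.4] F [ 0.2  0.1 -0.1] w 0.816
spare1 0.68 [ 634.9 -262.7   -1. ]
t 11.35 pos [ 637.8 -261.6  238.9] F [-0.1  0.7  0. ] w 0.819
spare1 0.73 [ 6.369e+02 -2.622e+02  6.000e-01]
```

Well aligned, so I descend 118 mm to TCP z of about 120 and grip.

>>> step_arm(
  increments=[
    {"dx": 0,"dy": 0,"dz": 1,"wx": 0,"wy": 0,"wz": 0},
    {"dx": 0,"dy": 0,"dz": 1,"wx": 0,"wy": 0,"wz": 0},
    {"dx": 0,"dy": 0,"dz": 1,"wx": 0,"wy": 0,"wz": 0},
    {"dx": 0,"dy": 0,"dz": 1,"wx": 0,"wy": 0,"wz": 0},
    {"dx": 0,"dy": 0,"dz": 0.7,"wx": 0,"wy": 0,"wz": 0},
  ],
)

```text
time_s: 11.95
eef_pos: [637.6, -260.8, 120.0]
ee_rot: [-0.001, 0.707, 0.708, -0.0]
force: [0.2, -0.7, 1.4]
grip_width: 0.819
grip_force: 0.0
```

>>> step_arm(
  increments=[
    {"dx": 0,"dy": 0,"dz": 0,"wx": 0,"wy": 0,"wz": 0},
    {"dx": 0,"dy": 0,"dz": 0,"wx": 0,"wy": 0,"wz": 0},
    {"dx": 0,"dy": 0,"dz": 0,"wx": 0,"wy": 0,"wz": 0},
    {"dx": 0,"dy": 0,"dz": 0,"wx": 0,"wy": 0,"wz": 0},
    {"dx": 0,"dy": 0,"dz": 0,"wx": 0,"wy": 0,"wz": 0},
  ],
  fingers=15,
)

```text
time_s: 12.45
eef_pos: [638.2, -262.4, 123.3]
ee_rot: [0.001, 0.707, 0.707, 0.0]
force: [-2.5, 2.0, 6.8]
grip_width: 0.344
grip_force: 40.0
```

>>> step_arm(
  increments=[
    {"dx": 0,"dy": 0,"dz": -0.5,"wx": 0,"wy": 0,"wz": 0},
    {"dx": 0,"dy": 0,"dz": -1,"wx": 0,"wy": 0,"wz": 0},
    {"dx": 0,"dy": 0,"dz": -1,"wx": 0,"wy": 0,"wz": 0},
    {"dx": 0,"dy": 0,"dz": -1,"wx": 0,"wy": 0,"wz": 0},
    {"dx": 0,"dy": 0,"dz": -1,"wx": 0,"wy": 0,"wz": 0},
  ],
)

```text
time_s: 12.95
eef_pos: [637.6, -262.2, 235.7]
ee_rot: [0.0, 0.707, 0.707, 0.0]
force: [0.1, -0.3, -2.3]
grip_width: 0.343
grip_force: 39.8
```

>>> step_arm(
  increments=[
    {"dx": 0,"dy": 0,"dz": -1,"wx": 0,"wy": 0,"wz": 0},
    {"dx": 1,"dy": 0,"dz": -1,"wx": 0,"wy": 0,"wz": 0},
    {"dx": 1,"dy": -0.2,"dz": -0.4,"wx": 0,"wy": 0,"wz": 0},
    {"dx": 1,"dy": -0.2,"dz": 0,"wx": 0,"wy": 0,"wz": 0},
    {"dx": 1,"dy": -0.2,"dz": 0,"wx": 0,"wy": 0,"wz": 0},
  ],
)

```text
time_s: 13.45
eef_pos: [622.4, -161.3, 295.0]
ee_rot: [0.0, 0.707, 0.707, 0.0]
force: [0.4, -0.1, -2.0]
grip_width: 0.339
grip_force: 40.0
```

>>> step_arm(
  increments=[
    {"dx": 1,"dy": -0.2,"dz": 0,"wx": 0,"wy": 0,"wz": 0},
    {"dx": 1,"dy": -0.2,"dz": 0,"wx": 0,"wy": 0,"wz": 0},
    {"dx": 1,"dy": -0.2,"dz": 0,"wx": 0,"wy": 0,"wz": 0},
    {"dx": 1,"dy": -0.16,"dz": 0,"wx": 0,"wy": 0,"wz": 0},
    {"dx": 1,"dy": 0,"dz": 0,"wx": 0,"wy": 0,"wz": 0},
  ],
)

```text
time_s: 13.95
eef_pos: [603.2, -36.3, 294.9]
ee_rot: [0.0, 0.707, 0.707, 0.0]
force: [0.9, 1.2, -1.9]
grip_width: 0.337
grip_force: 40.0
```

>>> step_arm(
  increments=[
    {"dx": 1,"dy": 0,"dz": 0,"wx": 0,"wy": 0,"wz": 0},
    {"dx": 1,"dy": 0,"dz": 0,"wx": 0,"wy": 0,"wz": 0},
    {"dx": 1,"dy": 0,"dz": 0,"wx": 0,"wy": 0,"wz": 0},
    {"dx": 1,"dy": 0,"dz": 0,"wx": 0,"wy": 0,"wz": 0},
    {"dx": 0.6,"dy": 0,"dz": 0,"wx": 0,"wy": 0,"wz": 0},
  ],
)

```text
time_s: 14.45
eef_pos: [603.5, 79.4, 294.7]
ee_rot: [0.0, 0.707, 0.708, 0.0]
force: [-0.1, 0.6, -2.6]
grip_width: 0.34
grip_force: 40.0
```

>>> step_arm(
  increments=[
    {"dx": 0,"dy": 0,"dz": 1,"wx": 0,"wy": 0,"wz": 0},
    {"dx": 0,"dy": 0,"dz": 1,"wx": 0,"wy": 0,"wz": 0},
    {"dx": 0,"dy": 0,"dz": 1,"wx": 0,"wy": 0,"wz": 0},
    {"dx": 0,"dy": 0,"dz": 0.6,"wx": 0,"wy": 0,"wz": 0},
    {"dx": 0,"dy": 0,"dz": 0,"wx": 0,"wy": 0,"wz": 0},
  ],
)

```text
time_s: 14.95
eef_pos: [603.0, 77.5, 202.2]
ee_rot: [-0.001, 0.707, 0.707, -0.001]
force: [0.2, -0.5, -3.0]
grip_width: 0.34
grip_force: 40.0
```

```bash
python3 - <<'E'
from h import *
s=ctrl.sense();print(np.round(s["eef_pos"],1))
for n in("scene","side"):
    c=eyes.capture(n);cv2.imwrite(f"pics/{n}6.png",c["frame"])
    for l in("spare1","cell1"):
        for d in eyes.landmark_of(n,l): print(n,l,round(d["p"],2),np.round(world(c,d["point"]),1))
a=cv2.imread("pics/scene6.png")[170:310,240:400];b=cv2.imread("pics/side6.png")[170:310,240:400]
cv2.imwrite("pics/c6.png",np.hstack([cv2.resize(i,(400,350),interpolation=cv2.INTER_CUBIC) for i in(a,b)]))
E
```

```text
[603.   77.5 202.2]
scene spare1 0.69 [537.9  78.4   2.9]
scene spare1 0.69 [598.1  77.3  78.2]
scene cell1 0.91 [596.3 -53.2   1.7]
scene cell1 0.91 [601.5  77.7   2.2]
scene cell1 0.9 [536.1 -51.3   5.3]
scene cell1 0.73 [536.6  78.8   3.4]
scene cell1 0.69 [602.5  10.4   3. ]
side spare1 0.71 [603.1  76.   80.7]
side spare1 0.67 [540.2  77.2   3.4]
side spare1 0.42 [539.9  79.8   1.2]
side cell1 0.87 [ 5.341e+02 -4.610e+01 -3.000e-01]
side cell1 0.87 [535.   14.1   6.4]
side cell1 0.84 [601.6  17.    5.8]
side cell1 0.81 [606.4  75.3   3.7]
```

View pics/c6.png

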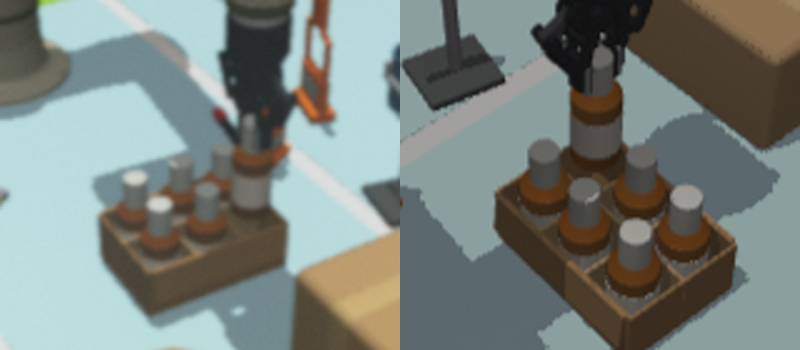

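The first bottle is seated (base z about 3), and the second is centred over the far empty cell. I lower it.

>>> step_arm(
  increments=[
    {"dx": 0,"dy": 0.03,"dz": 0.5,"wx": 0,"wy": 0,"wz": 0},
    {"dx": 0,"dy": 0,"dz": 0.7,"wx": 0,"wy": 0,"wz": 0},
    {"dx": 0,"dy": 0,"dz": 0.7,"wx": 0,"wy": 0,"wz": 0},
    {"dx": 0,"dy": 0,"dz": 0.7,"wx": 0,"wy": 0,"wz": 0},
    {"dx": 0,"dy": 0,"dz": 0.25,"wx": 0,"wy": 0,"wz": 0},
  ],
)

```text
time_s: 15.75
eef_pos: [603.6, 77.8, 130.4]
ee_rot: [-0.001, 0.707, 0.707, -0.001]
force: [0.8, -0.3, -2.3]
grip_width: 0.336
grip_force: 40.0
```

>>> step_arm(
  increments=[
    {"dx": 0,"dy": 0,"dz": 0.06,"wx": 0,"wy": 0,"wz": 0},
    {"dx": 0,"dy": 0,"dz": 0.04,"wx": 0,"wy": 0,"wz": 0},
    {"dx": 0,"dy": 0,"dz": 0,"wx": 0,"wy": 0,"wz": 0},
  ],
)

```text
time_s: 16.05
eef_pos: [604.8, 77.7, 131.0]
ee_rot: [0.0, 0.707, 0.707, 0.0]
force: [-0.2, 0.0, -3.2]
grip_width: 0.338
grip_force: 40.0
```

>>> step_arm(
  increments=[
    {"dx": 0,"dy": 0,"dz": 0.06,"wx": 0,"wy": 0,"wz": 0},
    {"dx": 0,"dy": 0,"dz": 0,"wx": 0,"wy": 0,"wz": 0},
  ],
)

```text
time_s: 16.25
eef_pos: [604.6, 77.7, 129.0]
ee_rot: [0.0, 0.707, 0.707, 0.0]
force: [-0.7, 0.8, -1.9]
grip_width: 0.341
grip_force: 40.0
```

>>> step_arm(
  increments=[
    {"dx": 0,"dy": 0,"dz": 0.08,"wx": 0,"wy": 0,"wz": 0},
    {"dx": 0,"dy": 0,"dz": 0,"wx": 0,"wy": 0,"wz": 0},
  ],
)

```text
time_s: 16.45
eef_pos: [604.4, 77.8, 126.6]
ee_rot: [-0.0, 0.707, 0.707, -0.0]
force: [0.3, -0.7, -2.0]
grip_width: 0.336
grip_force: 40.0
```

>>> step_arm(
  increments=[
    {"dx": 0,"dy": 0,"dz": 0.06,"wx": 0,"wy": 0,"wz": 0},
    {"dx": 0,"dy": 0,"dz": 0,"wx": 0,"wy": 0,"wz": 0},
  ],
)

```text
time_s: 16.65
eef_pos: [604.7, 77.8, 126.3]
ee_rot: [0.0, 0.707, 0.707, 0.0]
force: [-2.9, 0.0, 5.9]
grip_width: 0.338
grip_force: 41.0
```

>>> step_arm(
  increments=[
    {"dx": 0,"dy": 0,"dz": 0,"wx": 0,"wy": 0,"wz": 0},
    {"dx": 0,"dy": 0,"dz": 0,"wx": 0,"wy": 0,"wz": 0},
    {"dx": 0,"dy": 0,"dz": 0,"wx": 0,"wy": 0,"wz": 0},
  ],
  fingers=48,
)

```text
time_s: 16.95
eef_pos: [604.6, 77.7, 125.3]
ee_rot: [0.0, 0.707, 0.707, 0.0]
force: [0.2, 0.3, -0.2]
grip_width: 0.565
grip_force: 0.0
```

>>> step_arm(
  increments=[
    {"dx": 0,"dy": 0,"dz": -0.6,"wx": 0,"wy": 0,"wz": 0},
    {"dx": 0,"dy": 0,"dz": -1,"wx": 0,"wy": 0,"wz": 0},
    {"dx": 0,"dy": 0,"dz": -1,"wx": 0,"wy": 0,"wz": 0},
    {"dx": 0,"dy": 0,"dz": -1,"wx": 0,"wy": 0,"wz": 0},
    {"dx": 0,"dy": 0,"dz": -1,"wx": 0,"wy": 0,"wz": 0},
  ],
)

```text
time_s: 17.45
eef_pos: [604.4, 77.7, 241.3]
ee_rot: [0.0, 0.707, 0.707, 0.0]
force: [0.7, -0.8, -0.3]
grip_width: 0.563
grip_force: 0.0
```

>>> step_arm(
  increments=[
    {"dx": 0,"dy": 0,"dz": -1,"wx": 0,"wy": 0,"wz": 0},
    {"dx": 0.5,"dy": -1,"dz": -1,"wx": 0,"wy": 0,"wz": 0},
    {"dx": 0.5,"dy": -1,"dz": 0,"wx": 0,"wy": 0,"wz": 0},
    {"dx": 0.5,"dy": -1,"dz": 0,"wx": 0,"wy": 0,"wz": 0},
    {"dx": 0.5,"dy": -1,"dz": 0,"wx": 0,"wy": 0,"wz": 0},
  ],
)

```text
time_s: 17.95
eef_pos: [503.5, 128.1, 290.4]
ee_rot: [0.0, 0.707, 0.707, 0.0]
force: [1.0, 0.0, 0.2]
grip_width: 0.562
grip_force: 0.0
```

>>> step_arm(
  increments=[
    {"dx": 0.7,"dy": -1,"dz": 0,"wx": 0,"wy": 0,"wz": 0},
    {"dx": 0.7,"dy": -1,"dz": 0,"wx": 0,"wy": 0,"wz": 0},
    {"dx": 0.6,"dy": -0.5,"dz": 0,"wx": 0,"wy": 0,"wz": 0},
    {"dx": 0,"dy": 0,"dz": 0,"wx": 0,"wy": 0,"wz": 0},
  ],
  fingers=60,
)

```text
time_s: 18.35
eef_pos: [440.9, 179.0, 290.7]
ee_rot: [0.0, 0.706, 0.708, 0.0]
force: [0.5, -0.7, -0.6]
grip_width: 0.705
grip_force: 0.0
```

```bash
python3 - <<'E'
from h import *
L=["marker","marker_loop","marker_grip","hook","hook_seat"]
s,c,T=look(L,"pics/w7.png")
for n in("scene","side"):
    c=eyes.capture(n)
    for l in["spare1"]+L:
        for d in eyes.landmark_of(n,l): print(n,l,round(d["p"],2),np.round(world(c,d["point"]),1))
E
```

```text
t 18.35 pos [440.9 179.  290.7] F [ 0.5 -0.7 -0.6] w 0.705
marker 0.96 [354.5 357.5  -3.1]
marker 0.7 [436.6 230.9  -0.9]
marker_loop 0.87 [437.5 227.8 104.7]
marker_grip 0.95 [432.8 235.2 136.3]
marker_grip 0.52 [537.   21.8   5.1]
hook 0.8 [571.  327.5  -2.1]
hook 0.49 [435.2 227.6  98.3]
hook_seat 0.7 [434.2 234.3 137. ]
scene spare1 0.48 [535.8  78.   -0.7]
scene marker 0.65 [352.3 362.1  -0.9]
scene marker 0.56 [ 4.274e+02  2.348e+02 -2.000e-01]
scene marker_loop 0.93 [349.4 359.8 141.6]
scene marker_loop 0.88 [431.7 231.3  98.7]
scene marker_loop 0.68 [418.9 504.2   3.3]
scene marker_grip 0.63 [434.3 232.6 137.1]
scene marker_grip 0.61 [353.  365.9 183.2]
scene hook 0.9 [570.9 331.7   1.7]
scene hook 0.19 [ 458.  -400.9    2.8]
scene hook_seat 0.75 [428.1 234.2 136.5]
scene hook_seat 0.7 [566.3 334.6 167.6]
scene hook_seat 0.16 [570.6  17.9  -0.9]
side spare1 0.7 [536.9  77.6   1.2]
side spare1 0.7 [5.657e+02 1.310e+01 4.000e-01]
side spare1 0.58 [604.9  76.6   7.1]
side spare1 0.57 [ 6.074e+02 -4.437e+02  5.000e-01]
side marker 0.93 [352.1 366.2  -0.9]
side marker 0.62 [432.9 230.6  -3.6]
side marker_loop 0.94 [428.9 232.4 104.1]
side marker_loop 0.66 [428.4 233.3  -1.7]
side marker_loop 0.62 [352.6 364.1 139.6]
side marker_loop 0.22 [565.9 332.1   3.7]
side marker_grip 0.96 [427.3 233.7 133.4]
side marker_grip 0.95 [349.  363.3 179.4]
side marker_grip 0.67 [428.6 234.3 102.8]
side marker_grip 0.24 [ 6.058e+02 -4.419e+02 -4.000e-01]
side hook 0.76 [567.5 329.    2.5]
side hook 0.75 [ 605.2 -444.1    1.9]
side hook 0.72 [534.4 -49.1   2.5]
side hook_seat 0.96 [570.3 329.5 167.1]
side hook_seat 0.28 [537.9 -49.5   4.9]
```

View pics/w7.png

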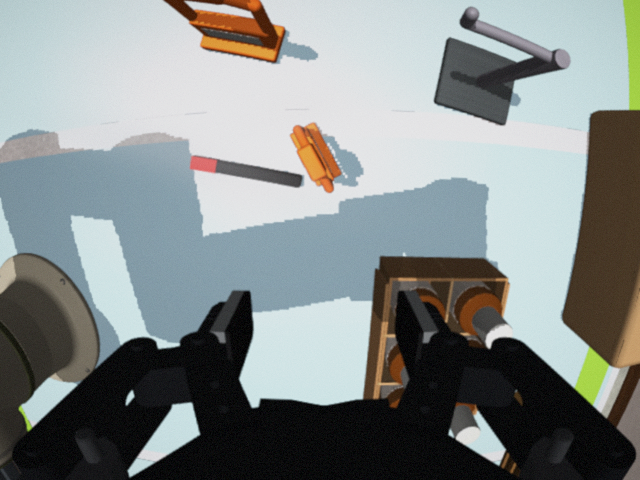

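The view shows the small marker: its loop runs from (295,128) to (331,190), with the tab near (312,157) and the foot's far edge from (313,124) to (342,177). The hook tip is near (471,15) and the post top near (563,59). Both bottles are in their cells.

```bash
python3 - <<'E'
from h import *
s,c,T=look([])
P=lambda u,v,z: wplane(c,T,u,v,z)
for n,a,b in(("loop",P(295,128,96),P(331,190,96)),("foot",P(313,124,12),P(342,177,12)),("hook",P(471,15,183),P(563,59,170))):
    d=b-a;print(n,np.round(a),np.round(b),round(np.hypot(d[0],d[1]),1),"yaw",round(np.degrees(np.arctan2(d[1],d[0])),1))
# marker mask fit
def proj(X):
    q=(np.linalg.inv(T)@np.c_[X,np.ones(len(X))].T)[:3].T
    r=np.hypot(q[:,0],q[:,1]);a=np.arctan2(r,q[:,2])
    return np.c_[c["cx"]+c["fx"]*a*q[:,0]/r,c["cy"]+c["fx"]*a*q[:,1]/r]
def box(x,y,z0,z1): return np.array([[i*x/2,j*y/2,k] for i in(-1,1) for j in(-1,1) for k in(z0,z1)],float)
mparts=[box(30,64,0,12),box(12,60,12,51),box(12,26,106,146)]+[box(8,8,51,98)+[0,y,0] for y in(-28,28)]
for y in(-1,1):
    b=box(8,28,0,8);b[:,2]+=102-0.29*(np.abs(b[:,1]+14*y));b[:,1]+=14*y;mparts.append(b)
hparts=[box(10,10,155,165)*[7.3,1,1]+[5,0,0],box(10,10,155,183)+[-28,0,0],box(16,16,12,170)+[48,0,0]]
def render(parts,p):
    m=np.zeros((480,640),np.uint8);R=Ro.from_euler("z",p[2]).as_matrix()
    for b in parts:
        q=proj(b@R.T+[p[0],p[1],0]);cv2.fillConvexPoly(m,cv2.convexHull(np.round(q*16).astype(np.int32)),255,cv2.LINE_8,4)
    return m>0
from scipy.optimize import minimize
f=c["frame"].astype(int)
om=(f[...,2]>1.6*f[...,0])&(f[...,2]>90); w=np.zeros_like(om); w[110:205,280:352]=1; om&=w>0
def fit(parts,m,p0s):
    best=None
    for p0 in p0s:
        g=lambda p:-(render(parts,p)&m).sum()/(render(parts,p)|m).sum()
        r=minimize(g,p0,method="Nelder-Mead",options=dict(initial_simplex=np.array(p0)+np.vstack([np.zeros(3),np.diag([8,8,.15])])))
        if best is None or r.fun<best.fun: best=r
    return best
for nm,m in(("orange",om),)+tuple(("net",d["mask"]&(w>0)) for d in eyes.cut_out("wrist","marker")):
    if m.sum()<300: continue
    for a in(-.5,-.1,.3,.7):
        r=fit(mparts,m,[[431,233,a]]);print(nm,m.sum(),np.round(r.x[:2],1),round(np.degrees(r.x[2]),1),round(r.fun,3))
E
```

```text
t 19.35 pos [442.  177.7 290.3] F [ 0.2 -0.4 -1. ] w 0.704
loop [420. 255.  96.] [450. 203.  96.] 60.3 yaw -60.3
foot [432. 261.  12.] [463. 205.  12.] 64.3 yaw -61.5
hook [537. 332. 183.] [618. 317. 170.] 82.4 yaw -10.2
orange 1835 [434.5 230.3] 28.7 -0.895
orange 1835 [434.  231.4] 28.2 -0.894
orange 1835 [434.3 230.2] 26.0 -0.897
orange 1835 [434.1 231.1] 27.3 -0.893
net 1915 [433.8 231.3] 27.6 -0.924
net 1915 [433.8 230.6] 28.3 -0.921
net 1915 [433.8 230.4] 29.0 -0.921
net 1915 [433.9 230.3] 28.7 -0.922
```

Both the loop (60 mm) and the foot (64 mm) match the given size, so the marker is at (433,231) with its x at 28.5°. I align with it.

>>> step_arm(
  increments=[
    {"dx": 1,"dy": -0.34,"dz": 0,"wx": 0,"wy": 0,"wz": 0},
    {"dx": 1,"dy": 0,"dz": 0,"wx": 0,"wy": 0,"wz": 0},
    {"dx": 0.1,"dy": 0,"dz": 0.5,"wx": 0,"wy": 0,"wz": -1},
    {"dx": 0,"dy": 0,"dz": 0.5,"wx": 0,"wy": 0,"wz": -1},
    {"dx": 0,"dy": 0,"dz": 0.5,"wx": 0,"wy": 0,"wz": -1},
  ],
)

```text
time_s: 19.95
eef_pos: [433.4, 230.5, 252.3]
ee_rot: [0.0, 0.586, 0.81, 0.0]
force: [0.9, -0.4, -0.6]
grip_width: 0.704
grip_force: 0.0
```

>>> step_arm(
  increments=[
    {"dx": 0,"dy": 0,"dz": 0.5,"wx": 0,"wy": 0,"wz": -1},
    {"dx": 0,"dy": 0,"dz": 0.5,"wx": 0,"wy": 0,"wz": -0.75},
    {"dx": 0,"dy": 0,"dz": 0,"wx": 0,"wy": 0,"wz": 0},
  ],
)

```text
time_s: 20.25
eef_pos: [432.9, 230.1, 226.5]
ee_rot: [-0.001, 0.511, 0.86, -0.001]
force: [0.2, 0.2, -0.1]
grip_width: 0.699
grip_force: 0.0
```

```bash
python3 - <<'E'
from h import *
s,c,T=look(["marker","marker_grip","marker_loop","hook_seat","hook"],"pics/w8.png")
Y=T@np.r_[0,0,0,1];q=s["ee_rot"];R=Ro.from_quat([q[1],q[2],q[3],q[0]]).as_matrix()
print("tool y yaw",np.degrees(np.arctan2(R[1,1],R[0,1])),"z",R[:,2].round(3))
E
```

```text
t 20.25 pos [432.9 230.1 226.5] F [ 0.2  0.2 -0.1] w 0.699
marker 0.65 [438.3 229.5  -0.6]
marker 0.63 [353.  359.2   2.2]
marker_grip 0.67 [435.9 231.8 134.6]
marker_grip 0.3 [ 361.9 -216.4   -2.4]
marker_loop 0.85 [437.3 227.1 102.7]
hook_seat 0.94 [567.7 329.8 162.4]
hook 0.57 [572.3 329.9   2.1]
tool y yaw 28.53536200637312 z [-0.003 -0.001 -1.   ]
```

>>> step_arm(
  increments=[
    {"dx": 0,"dy": 0.08,"dz": 0.8,"wx": 0,"wy": 0,"wz": 0},
    {"dx": 0,"dy": 0,"dz": 1,"wx": 0,"wy": 0,"wz": 0},
    {"dx": 0,"dy": 0,"dz": 1,"wx": 0,"wy": 0,"wz": 0},
    {"dx": 0,"dy": 0,"dz": 0.66,"wx": 0,"wy": 0,"wz": 0},
    {"dx": 0,"dy": 0,"dz": 0,"wx": 0,"wy": 0,"wz": 0},
  ],
)

```text
time_s: 21.05
eef_pos: [434.5, 231.0, 139.8]
ee_rot: [-0.001, 0.512, 0.859, -0.001]
force: [0.9, -0.7, 0.4]
grip_width: 0.702
grip_force: 0.0
```

>>> step_arm(
  increments=[
    {"dx": 0,"dy": 0,"dz": 0,"wx": 0,"wy": 0,"wz": 0},
    {"dx": 0,"dy": 0,"dz": 0,"wx": 0,"wy": 0,"wz": 0},
    {"dx": 0,"dy": 0,"dz": 0,"wx": 0,"wy": 0,"wz": 0},
    {"dx": 0,"dy": 0,"dz": 0,"wx": 0,"wy": 0,"wz": 0},
    {"dx": 0,"dy": 0,"dz": 0,"wx": 0,"wy": 0,"wz": 0},
  ],
  fingers=4,
  squeeze=40,
)

```text
time_s: 21.55
eef_pos: [435.4, 231.2, 142.1]
ee_rot: [0.0, 0.511, 0.859, 0.0]
force: [-2.2, -2.1, 6.2]
grip_width: 0.134
grip_force: 40.9
```

>>> step_arm(
  increments=[
    {"dx": 0,"dy": 0,"dz": 0,"wx": 0,"wy": 0,"wz": 0},
    {"dx": 0,"dy": 0,"dz": 0,"wx": 0,"wy": 0,"wz": 0},
  ],
)

```text
time_s: 21.75
eef_pos: [435.4, 231.2, 142.1]
ee_rot: [0.0, 0.511, 0.859, 0.0]
force: [-2.0, -1.3, 5.9]
grip_width: 0.136
grip_force: 40.9
```

Gripped at 11.5 mm. I lift, rotate to the hook's heading (about -10°), and move to a point ahead of the tip.

>>> step_arm(
  increments=[
    {"dx": 0,"dy": 0,"dz": -0.5,"wx": 0,"wy": 0,"wz": 0},
    {"dx": 0,"dy": 0,"dz": -1,"wx": 0,"wy": 0,"wz": 0},
    {"dx": 0,"dy": 0,"dz": -1,"wx": 0,"wy": 0,"wz": 1},
    {"dx": 0,"dy": 0,"dz": -1,"wx": 0,"wy": 0,"wz": 1},
    {"dx": 0,"dy": 0,"dz": -1,"wx": 0,"wy": 0,"wz": 1},
  ],
)

```text
time_s: 22.25
eef_pos: [435.1, 231.2, 254.9]
ee_rot: [0.0, 0.641, 0.767, 0.0]
force: [0.2, -0.3, -1.8]
grip_width: 0.13
grip_force: 39.8
```

>>> step_arm(
  increments=[
    {"dx": 0,"dy": 0,"dz": 0,"wx": 0,"wy": 0,"wz": 1},
    {"dx": 0,"dy": 0,"dz": 0,"wx": 0,"wy": 0,"wz": 1},
    {"dx": 0,"dy": 0,"dz": 0,"wx": 0,"wy": 0,"wz": 1},
    {"dx": 0,"dy": 0,"dz": 0,"wx": 0,"wy": 0,"wz": 0.4},
    {"dx": 0,"dy": 0,"dz": 0,"wx": 0,"wy": 0,"wz": 0},
  ],
)

```text
time_s: 22.75
eef_pos: [435.2, 231.2, 253.8]
ee_rot: [-0.0, 0.766, 0.643, 0.0]
force: [-0.9, 0.6, 0.1]
grip_width: 0.131
grip_force: 39.8
```

```bash
python3 - <<'E'
from h import *
s,c,T=look(["marker","marker_loop","marker_grip","hook_seat","hook"],"pics/w9.png")
for n in("hook","marker","hook_seat"):
    for d in eyes.cut_out("wrist",n):
        m=d["mask"];v,u=np.nonzero(m);print(n,round(d["p"],2),m.sum(),u.min(),u.max(),v.min(),v.max())
for n in("scene","side"):
    c=eyes.capture(n);cv2.imwrite(f"pics/{n}9.png",c["frame"])
    for l in["hook","hook_seat","marker","marker_loop"]:
        for d in eyes.landmark_of(n,l): print(n,l,round(d["p"],2),np.round(world(c,d["point"]),1))
E
```

```text
t 22.75 pos [435.2 231.2 253.8] F [-0.9  0.6  0.1] w 0.131
marker 0.94 [355.8 359.5   0.5]
marker 0.74 [437.9 233.5 110.3]
marker 0.48 [3.625e+02 2.127e+02 1.000e-01]
marker_loop 0.93 [355.2 361.2 137.5]
marker_loop 0.7 [440.1 233.1 212.2]
marker_grip 0.97 [356.3 361.6 183. ]
hook_seat 0.91 [565.  334.2 162.2]
hook_seat 0.69 [360.6 214.9  -4. ]
hook 0.62 [5.708e+02 3.302e+02 2.000e-01]
hook 0.61 [364.1 212.7  -0.6]
hook 0.68 8620 437 588 42 138
marker 0.84 6531 301 344 190 366
marker 0.65 7374 93 263 45 117
hook_seat 0.68 6683 300 345 190 367
hook_seat 0.58 8719 437 588 42 139
scene hook 0.89 [5.710e+02 3.277e+02 1.000e-01]
scene hook_seat 0.73 [602.7  76.1   2.8]
scene hook_seat 0.56 [567.5 329.1 167.5]
scene marker 0.92 [353.5 361.6  -1.7]
scene marker 0.78 [432.7 237.1 113.1]
scene marker_loop 0.61 [436.4 229.3 213. ]
scene marker_loop 0.58 [352.7 361.1 139.2]
scene marker_loop 0.2 [604.7  10.6   4.4]
side hook 0.91 [567.5 333.4   3.9]
side hook_seat 0.59 [568.6 330.4 164. ]
side marker 0.79 [350.1 365.7   1.5]
side marker_loop 0.91 [433.3 234.1 216. ]
side marker_loop 0.8 [350.1 361.8 141.3]
side marker_loop 0.73 [ 6.013e+02 -4.980e+01  1.000e-01]
```

```bash
python3 - <<'E'
from h import *
from scipy.optimize import minimize
s,c,T=look([]);W=[]
m1=[d["mask"] for d in eyes.cut_out("wrist","hook")][0]
def fish(X):
    q=(np.linalg.inv(T)@np.c_[X,np.ones(len(X))].T)[:3].T
    r=np.hypot(q[:,0],q[:,1]);a=np.arctan2(r,q[:,2]);return np.c_[c["cx"]+c["fx"]*a*q[:,0]/r,c["cy"]+c["fx"]*a*q[:,1]/r]
views=[(m1,fish)]
for n in("scene","side"):
    k=eyes.capture(n);d=eyes.cut_out(n,"hook")
    if d: views.append((d[0]["mask"],lambda X,k=k:np.array([pix(k,x) for x in X])))
def box(x0,x1,y,z0,z1): return np.array([[i,j*y/2,z] for i in(x0,x1) for j in(-1,1) for z in(z0,z1)],float)
def render(p,pr):
    x,y,a,xb,L,Wd=p;m=np.zeros((480,640),np.uint8);R=Ro.from_euler("z",a).as_matrix()
    for b in(box(-33,48,10,155,165),box(-33,-24,10,155,183),box(40,56,14,12,170),box(xb-L/2,xb+L/2,Wd,0,12)):
        cv2.fillConvexPoly(m,cv2.convexHull(np.round(pr(b@R.T+[x,y,0])*16).astype(np.int32)),255,cv2.LINE_8,4)
    return m>0
for vs in(views,)+tuple([v] for v in views):
    best=None
    for a in(-.4,-.1,.2,.5):
        p0=np.array([568.5,330.5,a,30,90,70.])
        g=lambda p:-np.mean([(render(p,f)&m).sum()/(render(p,f)|m).sum() for m,f in vs])
        r=minimize(g,p0,method="Nelder-Mead",options=dict(initial_simplex=p0+np.vstack([np.zeros(6),np.diag([8,8,.2,15,20,15])]),maxiter=500))
        if best is None or r.fun<best.fun: best=r
    print(np.round(best.x,2),"yaw",round(np.degrees(best.x[2]),1),round(best.fun,3))
E
```

```text
t 23.7 pos [435.3 231.2 253.8] F [-0.2  0.1 -0.7] w 0.131
[ 5.6974e+02  3.2910e+02 -1.9000e-01  4.3900e+01  8.3740e+01  7.6800e+01] yaw -10.7 -0.575
[ 5.6632e+02  3.2983e+02 -1.8000e-01  4.8300e+01  8.5280e+01  7.8760e+01] yaw -10.4 -0.952
[ 5.685e+02  3.305e+02 -4.000e-01  3.000e+01  9.000e+01  7.000e+01] yaw -22.9 -0.0
[ 5.6916e+02  3.3104e+02 -2.1000e-01  4.3510e+01  8.3690e+01  7.2210e+01] yaw -12.3 -0.824
```

The hook fit is consistent across views: centre (568,330), yaw about -10.5°. I move to the pre-approach point.

>>> step_arm(
  increments=[
    {"dx": 1,"dy": 0.3,"dz": 0,"wx": 0,"wy": 0,"wz": 0},
    {"dx": 1,"dy": 0.3,"dz": 0,"wx": 0,"wy": 0,"wz": 0},
    {"dx": 1,"dy": 0.3,"dz": 0.2,"wx": 0,"wy": 0,"wz": 0},
    {"dx": 1,"dy": 0.24,"dz": 0.3,"wx": 0,"wy": 0,"wz": 0},
    {"dx": 0.84,"dy": 0,"dz": 0.3,"wx": 0,"wy": 0,"wz": 0},
  ],
)

```text
time_s: 24.5
eef_pos: [484.8, 346.5, 233.2]
ee_rot: [0.0, 0.766, 0.643, 0.0]
force: [0.0, 0.1, -0.7]
grip_width: 0.13
grip_force: 39.8
```

>>> step_arm(
  increments=[
    {"dx": 0,"dy": 0,"dz": 0,"wx": 0,"wy": 0,"wz": 0},
  ],
)

```text
time_s: 24.6
eef_pos: [483.8, 347.0, 232.2]
ee_rot: [-0.0, 0.765, 0.644, -0.001]
force: [-0.4, -0.3, -0.9]
grip_width: 0.135
grip_force: 39.8
```

```bash
python3 - <<'E'
from h import *
s,c,T=look(["marker","marker_loop","hook_seat","hook"])
ims=[c["frame"]]
for n in("scene","side"):
    k=eyes.capture(n);ims.append(k["frame"])
    for l in["hook","hook_seat","marker","marker_loop"]:
        for d in eyes.landmark_of(n,l): print(n,l,round(d["p"],2),np.round(world(k,d["point"]),1))
    q=pix(k,[530,338,160]);print(n,q)
    u,v=q.astype(int);u=max(u,60);v=max(v,60)
    ims[-1]=cv2.resize(ims[-1][v-60:v+60,u-60:u+60],(400,400),interpolation=cv2.INTER_CUBIC)
cv2.imwrite("pics/c10.png",np.hstack(ims[1:]));cv2.imwrite("pics/w10.png",ims[0])
E
```

```text
t 24.6 pos [483.8 347.  232.2] F [-0.4 -0.3 -0.9] w 0.135
marker 0.86 [485.4 348.3  89.6]
marker 0.55 [352.6 359.6  -1.4]
marker_loop 0.9 [486.9 348.  190.8]
marker_loop 0.6 [352.1 362.8 134.9]
hook_seat 0.94 [568.  331.1 165.4]
hook 0.81 [573.3 326.6  -0.7]
scene hook 0.58 [571.1 329.3   2.6]
scene hook_seat 0.79 [565.8 330.9 169.3]
scene hook_seat 0.4 [569.8 329.8  -0.6]
scene marker 0.91 [353.9 363.5  -3.1]
scene marker 0.49 [566.  333.6 166.3]
scene marker_loop 0.83 [483.9 342.2 193.2]
scene marker_loop 0.76 [350.8 359.4 140.6]
scene marker_loop 0.56 [ 5.964e+02 -4.870e+01  5.000e-01]
scene marker_loop 0.46 [ 356.8 -215.9    3.3]
scene marker_loop 0.32 [601.5  73.4  -1.2]
scene [393.0711324  198.99908871]
side hook 0.55 [566.3 332.5   4.2]
side hook_seat 0.63 [568.9 330.4 166. ]
side marker 0.69 [485.  348.1  91.2]
side marker 0.55 [348.  365.   -1.4]
side marker 0.28 [603.5  12.4   2. ]
side marker_loop 0.81 [481.7 347.5 191.9]
side marker_loop 0.63 [352.7 365.8 139.4]
side [226.6025887  166.37804798]
```

>>> step_arm(
  increments=[
    {"dx": -0.05,"dy": 0.5,"dz": -0.06,"wx": 0,"wy": 0,"wz": 0},
    {"dx": 0,"dy": 0.5,"dz": 0,"wx": 0,"wy": 0,"wz": 0},
    {"dx": 0,"dy": 0.5,"dz": 0,"wx": 0,"wy": 0,"wz": 0},
    {"dx": 0,"dy": 0.5,"dz": 0,"wx": 0,"wy": 0,"wz": 0},
  ],
)

```text
time_s: 25.75
eef_pos: [534.5, 335.2, 235.3]
ee_rot: [0.0, 0.766, 0.643, 0.0]
force: [-0.3, -0.3, -0.6]
grip_width: 0.135
grip_force: 39.9
```

>>> step_arm(
  increments=[
    {"dx": 0,"dy": 0.5,"dz": 0,"wx": 0,"wy": 0,"wz": 0},
    {"dx": 0,"dy": 0.5,"dz": 0,"wx": 0,"wy": 0,"wz": 0},
    {"dx": 0,"dy": 0.5,"dz": 0,"wx": 0,"wy": 0,"wz": 0},
    {"dx": 0,"dy": 0.2,"dz": 0,"wx": 0,"wy": 0,"wz": 0},
    {"dx": 0,"dy": 0,"dz": 0,"wx": 0,"wy": 0,"wz": 0},
  ],
)

```text
time_s: 26.25
eef_pos: [575.8, 327.9, 234.9]
ee_rot: [-0.0, 0.766, 0.643, -0.0]
force: [0.2, 0.5, -1.3]
grip_width: 0.137
grip_force: 39.8
```

```bash
python3 - <<'E'
from h import *
s,c,T=look(["marker","marker_loop","hook_seat"])
ims=[]
for n in("scene","side"):
    k=eyes.capture(n)
    for l in["marker","marker_loop","hook_seat"]:
        for d in eyes.landmark_of(n,l): print(n,l,round(d["p"],2),np.round(world(k,d["point"]),1))
    u,v=pix(k,[560,332,160]).astype(int)
    ims.append(cv2.resize(k["frame"][v-60:v+60,u-60:u+60],(400,400),interpolation=cv2.INTER_CUBIC))
cv2.imwrite("pics/c11.png",np.hstack(ims))
E
```

```text
t 26.25 pos [575.8 327.9 234.9] F [ 0.2  0.5 -1.3] w 0.137
marker 0.74 [354.7 358.7  -2. ]
marker 0.57 [580.  329.8  92.5]
marker_loop 0.94 [353.2 359.4 139.3]
marker_loop 0.71 [580.5 329.   90.1]
marker_loop 0.61 [579.3 328.1 195.6]
hook_seat 0.96 [567.6 330.8 161.9]
scene marker 0.74 [351.6 362.7  -1.6]
scene marker 0.72 [569.9 335.2  94.7]
scene marker_loop 0.98 [351.2 363.2 144.6]
scene marker_loop 0.8 [576.3 331.1 193.4]
scene hook_seat 0.8 [566.8 331.1 166.5]
scene hook_seat 0.55 [534.4  17.4   4. ]
side marker 0.92 [349.8 364.9  -1.7]
side marker 0.78 [576.6 330.7  92.9]
side marker 0.73 [541.2  81.6   6.9]
side marker 0.7 [534.  -49.9   2.1]
side marker 0.54 [ 357.7 -217.8    2.4]
side marker 0.23 [573.  332.3 196.3]
side marker_loop 0.78 [571.2 333.7 195.3]
side hook_seat 0.65 [566.9 329.9 164.7]
```

View pics/c11.png

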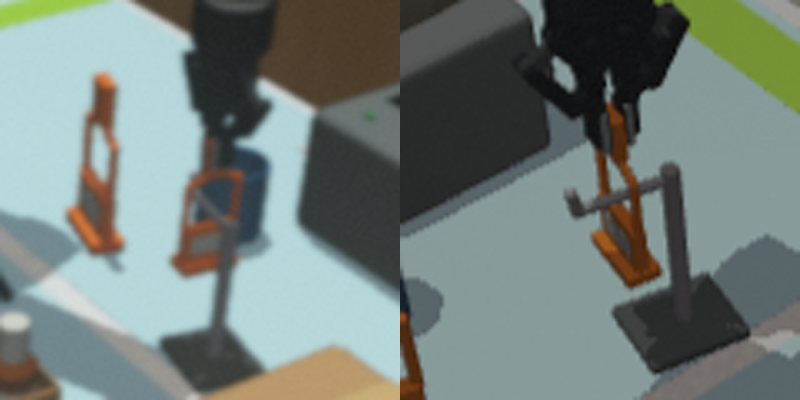

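The crop shows the hook arm passing through the marker's window, with its upturned tip on the robot side. I lower it onto the arm.

>>> step_arm(
  increments=[
    {"dx": 0,"dy": 0,"dz": 0.3,"wx": 0,"wy": 0,"wz": 0},
    {"dx": 0,"dy": 0,"dz": 0.4,"wx": 0,"wy": 0,"wz": 0},
    {"dx": 0,"dy": 0,"dz": 0.3,"wx": 0,"wy": 0,"wz": 0},
    {"dx": 0,"dy": 0,"dz": 0,"wx": 0,"wy": 0,"wz": 0},
  ],
)

```text
time_s: 27.25
eef_pos: [574.5, 328.1, 208.4]
ee_rot: [-0.001, 0.765, 0.643, -0.001]
force: [-0.7, -0.4, -0.9]
grip_width: 0.132
grip_force: 39.7
```

>>> step_arm(
  increments=[
    {"dx": 0,"dy": 0,"dz": 0.06,"wx": 0,"wy": 0,"wz": 0},
    {"dx": 0,"dy": 0,"dz": 0.04,"wx": 0,"wy": 0,"wz": 0},
    {"dx": 0,"dy": 0,"dz": 0,"wx": 0,"wy": 0,"wz": 0},
  ],
)

```text
time_s: 27.55
eef_pos: [575.1, 328.4, 207.9]
ee_rot: [0.0, 0.765, 0.643, 0.0]
force: [0.1, -0.2, -1.2]
grip_width: 0.132
grip_force: 39.7
```

>>> step_arm(
  increments=[
    {"dx": 0,"dy": 0,"dz": 0.07,"wx": 0,"wy": 0,"wz": 0},
    {"dx": 0,"dy": 0,"dz": 0,"wx": 0,"wy": 0,"wz": 0},
  ],
)

```text
time_s: 27.75
eef_pos: [575.0, 328.3, 205.9]
ee_rot: [-0.0, 0.765, 0.643, -0.0]
force: [-0.5, -0.3, 0.2]
grip_width: 0.13
grip_force: 39.8
```

>>> step_arm(
  increments=[
    {"dx": 0,"dy": 0,"dz": 0.05,"wx": 0,"wy": 0,"wz": 0},
    {"dx": 0,"dy": 0,"dz": 0,"wx": 0,"wy": 0,"wz": 0},
  ],
)

```text
time_s: 27.95
eef_pos: [575.1, 328.4, 204.9]
ee_rot: [0.0, 0.765, 0.643, 0.0]
force: [-0.1, 0.4, -0.1]
grip_width: 0.134
grip_force: 40.0
```

>>> step_arm(
  increments=[
    {"dx": 0,"dy": 0,"dz": 0.05,"wx": 0,"wy": 0,"wz": 0},
    {"dx": 0,"dy": 0,"dz": 0,"wx": 0,"wy": 0,"wz": 0},
  ],
)

```text
time_s: 28.15
eef_pos: [575.2, 328.4, 204.5]
ee_rot: [0.0, 0.765, 0.643, 0.001]
force: [-1.2, -0.2, 4.8]
grip_width: 0.133
grip_force: 40.8
```

Contact. I open just enough to stay clear of the upturned tip and retreat straight up.

>>> step_arm(
  increments=[
    {"dx": 0,"dy": 0,"dz": 0,"wx": 0,"wy": 0,"wz": 0},
    {"dx": 0,"dy": 0,"dz": 0,"wx": 0,"wy": 0,"wz": 0},
    {"dx": 0,"dy": 0,"dz": 0,"wx": 0,"wy": 0,"wz": 0},
    {"dx": 0,"dy": 0,"dz": 0,"wx": 0,"wy": 0,"wz": 0},
    {"dx": 0,"dy": 0,"dz": 0,"wx": 0,"wy": 0,"wz": 0},
  ],
  fingers=28,
)

```text
time_s: 28.65
eef_pos: [575.0, 328.4, 203.4]
ee_rot: [-0.0, 0.765, 0.643, -0.0]
force: [0.4, -0.5, -0.5]
grip_width: 0.33
grip_force: 0.0
```

>>> step_arm(
  increments=[
    {"dx": 0,"dy": 0,"dz": -0.3,"wx": 0,"wy": 0,"wz": 0},
    {"dx": 0,"dy": 0,"dz": -0.5,"wx": 0,"wy": 0,"wz": 0},
    {"dx": 0,"dy": 0,"dz": -0.6,"wx": 0,"wy": 0,"wz": 0},
    {"dx": 0,"dy": 0,"dz": -1,"wx": 0,"wy": 0,"wz": 0},
    {"dx": 0,"dy": 0,"dz": -1,"wx": 0,"wy": 0,"wz": 0},
  ],
)

```text
time_s: 29.15
eef_pos: [575.0, 328.3, 290.7]
ee_rot: [0.0, 0.765, 0.643, 0.0]
force: [0.1, 0.8, 0.3]
grip_width: 0.328
grip_force: 0.0
```

>>> step_arm(
  increments=[
    {"dx": -0.5,"dy": -1,"dz": -0.5,"wx": 0,"wy": 0,"wz": 0},
    {"dx": -1,"dy": -1,"dz": 0,"wx": 0,"wy": 0,"wz": 0},
    {"dx": -1,"dy": -1,"dz": 0,"wx": 0,"wy": 0,"wz": 0},
    {"dx": 0,"dy": 0,"dz": 0,"wx": 0,"wy": 0,"wz": 0},
    {"dx": 0,"dy": 0,"dz": 0,"wx": 0,"wy": 0,"wz": 0},
  ],
)

```text
time_s: 29.65
eef_pos: [490.5, 279.7, 302.7]
ee_rot: [0.0, 0.766, 0.643, 0.001]
force: [0.4, 0.6, 0.6]
grip_width: 0.327
grip_force: 0.0
```

```bash
python3 - <<'E'
from h import *
s,c,T=look(["marker","marker_loop","hook_seat"])
for n in("scene","side"):
    k=eyes.capture(n)
    for l in["marker","marker_loop","hook_seat","spare1","green_bottle"]:
        for d in eyes.landmark_of(n,l):
            if d["p"]>.45: print(n,l,round(d["p"],2),np.round(world(k,d["point"]),1))
E
```

```text
t 29.65 pos [490.5 279.7 302.7] F [0.4 0.6 0.6] w 0.327
marker 0.96 [352.5 359.4  -1.6]
marker 0.67 [581.2 329.5  59.4]
marker 0.27 [579.1 331.5 198.8]
marker_loop 0.88 [578.8 326.7 164. ]
marker_loop 0.81 [353.3 359.1 138.1]
hook_seat 0.86 [566.3 331.6 164.7]
hook_seat 0.34 [576.9 330.1 198.4]
scene marker 0.81 [573.3 330.8  64.7]
scene marker 0.66 [353.9 363.7   0.4]
scene marker_loop 0.71 [579.7 327.6 164.5]
scene hook_seat 0.78 [567.  333.2 170.3]
scene spare1 0.6 [6.022e+02 7.790e+01 4.000e-01]
scene green_bottle 0.57 [ 457.8 -401.3    1. ]
scene green_bottle 0.53 [578.  333.5 196.8]
side marker 0.98 [353.1 364.   -1.6]
side marker 0.67 [576.7 328.1  60.2]
side marker 0.51 [571.4 333.9 193.6]
side marker_loop 0.93 [352.  362.7 138.6]
side marker_loop 0.83 [572.4 329.5 163.1]
side hook_seat 0.87 [567.9 329.3 163.9]
side spare1 0.87 [604.3  79.4   3.7]
side spare1 0.6 [536.6  78.3   3.1]
side green_bottle 0.73 [ 459.7 -403.1    2.3]
```

The marker hangs with its loop at z of about 164 on the seat. Both bottles sit at floor height (base z about 3), and nothing else has moved.

```bash
python3 -c "
from rig import finish_job
print(finish_job())"
```

```text
the job is handed in; nothing more can be done
None
```

I handed the job in at about 30 s of the 61 s allowed: both spare bottles stand in the carton's two empty cells, and the marker hangs free on the hook, confirmed by final camera position readings.

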